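Index the rotary table and hold up the drilled flange

TASK

The drilled flange with the tall hub sits under the wire guard, one station to one side of the open loading gap: turn the indexing table one click by its top handle, the right way round, so that the flange rests in the gap with the table in its detent. Then lift the flange out by its hub, upright all the way, and finish while holding it up level and still, its underside above the wire guard and nothing else carrying it. Leave the blanks in place on the table and everything else on the bench where it is.

Things in the scene. Friction and masses are not known exactly. Their poses are not given: they have to be found in the camera images.
- flange: the workpiece: steel flange, plate 80 mm diameter, 12 mm thick, with 8 dark hole dots, and a round hub 32 mm diameter; 60 mm tall in all, 0.44 to 0.72 kg, balanced on its axis. Origin: centre of its underside, z up the hub, yaw means nothing. Stands on the turning plate between 4 pins 8 mm tall (1.5 mm play), 120 mm from the table's axis, 60 degrees to one side or the other of the gap.
- blank: undrilled blank: the same 80 mm x 12 mm steel plate, without holes, with a low wide hub 44 mm diameter, 24 mm tall in all. Origin: centre of its underside. It stands 60 degrees to the other side of the gap. It turns with the table, and must stay in its place on it.
- blank_rear: a second such blank, at the station opposite the gap. Must stay in its place on the table.
- indexer: fixed grey housing of the indexing table, 344 mm diameter. Origin: on the turning axis at bench height; x points away from the gap, z up. Carries the wire guard: two arcs of 6 mm rod, radius 100 and 140 mm, centred 120 mm above the bench, on posts 186 mm from the axis; it covers all stations and is open within 46 degrees either side of the gap.
- gap (a point): centre of the loading gap, 120 mm from the axis on the housing's -x side, at the height of the turning plate's top (45 mm above the bench). Does not turn. Axes as the housing's.
- handle (a point): centre of the black bar handle on the central column, on the turning axis, 160 mm above the bench, above the guard. Bar 80 mm along this point's x, 16 mm along y, 22 mm high; column below it 22 mm diameter. It turns as one with the dark steel plate (330 mm diameter, six stations 60 degrees apart, top 45 mm above the bench); at 0 the bar points at the gap.
- turn (a joint): turn of the plate, rad, positive anticlockwise from above, 0 at the start; sprung detents at -1.047, 0 and +1.047 (one station either way), stops at -1.16 and +1.16. Turning takes up to about 0.35 N m; let go within about 0.4 rad of a detent it springs into it within a second, to within 0.03 rad. The plate carries the workpieces with it.
- drilled_block: bystander: dark steel block 90 x 50 x 35 mm with holes on top, loose on the bench beside the indexing table. Origin: centre of its underside.
- bearing: bystander: steel ring 62 mm diameter, 16 mm high, loose on the bench beside the indexing table. Origin: centre of its underside.
- wrench: bystander: wrench 200 mm long lying on the bench at the left.
- chip_brush: bystander: brush lying on the bench at the right.
- oil_bottle: bystander: white bottle, 60 mm diameter, 170 mm tall, at the left. Origin: centre of its underside.
Mind the look-alikes: they are no part of the job. Of the things like the flange, leave any that is blue or pink; of the rest the smaller one is meant.

How it is judged:
On the way, in this order (a step that is already met when the one before it is completed fails the run):
1. the flange, still down in its station, is turned into the loading gap and the table rests in that detent ((value of joint turn above 1 rad or value of joint turn below -1 rad) and velocity of joint turn between -0.1 and 0.1 rad/s and horizontal distance between flange and gap below 0.012 m and height (world z) of flange between 0.04 and 0.05 m and horizontal distance between flange and handle between 0.11 and 0.13 m and angle between flange's own z axis and vertical below 0.05 rad), for 0.3 s.
2. the flange is lifted, level, higher than the guard and held still by the fingers alone (height (world z) of flange above 0.12 m and angle between flange's own z axis and vertical below 0.09 rad and linear speed of flange below 0.03 m/s and angular speed of flange below 0.2 rad/s and contact force between the fingers and flange above 1 N and contact force between flange and indexer below 0.05 N), for 0.5 s.
At the end, for the whole second after the job is handed in: Flange held by the fingers alone: underside over 120 mm above the bench, tilt under 0.09 rad, under 0.03 m/s and 0.2 rad/s, clear of the indexing table; table at rest beyond 1.0 rad, in its detent; blanks flat in their stations; bystanders within 30 mm of their starts (all of step 2 and (value of joint turn above 1 rad or value of joint turn below -1 rad) and velocity of joint turn between -0.1 and 0.1 rad/s and height (world z) of blank between 0.04 and 0.05 m and horizontal distance between blank and handle between 0.11 and 0.13 m and angle between each of blank, blank_rear's own z axis and vertical below 0.05 rad and height (world z) of blank_rear between 0.04 and 0.05 m and horizontal distance between blank_rear and handle between 0.11 and 0.13 m and distance of each of drilled_block, bearing, wrench, chip_brush, oil_bottle from where it was at the start of the episode below 0.03 m); the arm keeps its last pose, push and grip.
It fails at once if the flange is tipped by more than 0.3 rad (angle between flange's own z axis and vertical above 0.3 rad).
It fails at once if a blank is lifted or tipped out of its station (not (height (world z) of each of blank, blank_rear below 0.057 m and angle between each of blank, blank_rear's own z axis and vertical below 0.2 rad)).
It fails at once if a bystander on the bench is moved by more than 30 mm (distance of any of drilled_block, bearing, wrench, chip_brush, oil_bottle from where it was at the start of the episode above 0.03 m).
It also fails if it takes over 54 s, if anything falls off the work surface, if the arm or the gripper's body presses on something with over 40 N, if the wrist force passes 120 N, or if a joint passes its speed limit or range.

ROBOT

A 6-joint arm with a two-finger parallel gripper is mounted at the origin on the work surface. World frame = base frame: x ahead of the robot, y to its left, z up, the work surface at z = 0. Lengths are in m, angles in rad, forces in N, time in s.
With the tool pointing down it reaches from about 0.25 to 0.775 m from the base axis. Payload 4 kg.
Tool frame: the origin (TCP) lies midway between the tips of the shut fingers; the grasp point (between the pads) lies 19 mm behind it (robot.pinch_z is the distance from the TCP to the grasp point, in m); x points along the fingers, y is the direction in which the jaws open and shut, and the axes are right-handed (so a half turn about x gives the same grasp; the last joint's range is limited). The gripper opens to 94 mm and grips with 3 to 60 N. Pads are 16 mm wide; open, the fingers measure 119 mm over their backs; the gripper's body (75 mm by 177 mm) begins 78 mm behind the grasp point.
Start: joints at [1.213, 0.087, 1.371, -0, 1.684, -0.103], TCP at [0.139, 0.532, 0.206] pointing down, gripper open.
Joint ranges: [-3.1, 3.1], [-0.76, 2.03], [0.27, 2.55], [-1.08, 4.22], [0.17, 2.65], [-2.57, 2.57]. Speed limits (rad/s): [2.79, 2.79, 3.14, 3.14, 3.14, 3.14].

INTERFACE

Orientations are given as [roll, pitch, yaw] about the fixed x, y, z axes, in that order (R = Rz(yaw) Ry(pitch) Rx(roll)).
In Python, from bench import robot, imaging gives the robot as it stands. The module is installed in compiled form; this text tells all that it offers.
- The arm moves only by the tool drive_tool, never from a script. Its argument "commands" is a list that holds one entry, the list of rows, each a list of 4 numbers: the shift along the tool's x, y, z as a fraction of full scale, then the turn about the tool's x as a fraction of full scale. A call has 1 to 20 rows; each row shifts and turns the commanded pose from where the row before left it, along the tool's axes as they then stand; what a row does not reach is not made up. Full scale, the value 1, is 0.25 m for a shift and 360 degrees for a turn. A row lasts 1/10 s, in which the tool goes at most 50 mm and 8.59 degrees, less where a joint would pass 70% of its speed; a pose out of reach is approached as far as the arm can. A call with a number of a shift or a turn outside -1 to 1 is refused whole. A call with a gripper value outside its range is refused whole. "grip" is the opening, from 0 (shut) to 1 (fully open), set as the call begins (left out, the last holds). The fingers move at their own pace and stop on an object; the grip force is fixed at half the most. Time passes only in rows, so rows that do not move let the fingers close. It gives the time, the measured TCP pose, the force and the opening at its end, in the units of the state.
- robot.get_obs(): the state, without advancing time (a new reading comes with each control period).
- imaging.snapshot(name): name is "scene" or "top" or "wrist"; returns a dict with "pixels" (420x560x3 uint8, red, green, blue), "z_map" (420x560 float32, m along the optical axis (not along the pixel's ray), 0 where there is no reading), "mtx" (3x3 intrinsics, pixels), "extrinsics" (4x4, takes a point from world to camera coordinates). Camera axes: x right, y up, looking along -z (the intrinsics and any distortion apply to the point x, -y, -z); pixel columns grow to the right and rows downward; lengths in m; the calibration is good to about 2 mm. A picture is of the moment at which its call begins.
- robot.close_job(): hands the job in, once; it reports no verdict.
The state is a dict: "time": time; "joint_positions": joint angles; "qvel": joint speeds; "joint_torque": joint torques, N m; "tool_pos": TCP position; "ee_rot": TCP orientation; "wrist_force": force on the tool from outside, world axes, zero at the start; "wrist_torque": the same for the moment, N m; "width": finger opening in m.
Only numpy, scipy, OpenCV 4.12 (cv2) and the standard library are available. Lean on these libraries where they do the work, as an engineer would, in place of code of your own. Each camera call takes 0.05 s, during which the arm holds its last target.

## Working session

There is one attempt and no reset: what is moved stays moved. The work goes in short steps, Python scripts to look and compute and a tool call to move; the robot and the scene stay as the last step left them, time stands still between calls to the robot, and variables do not carry over. Pictures are saved under pics/ and viewed, and the job is handed in when it is done.

Besides the shell and the picture viewer there is one more tool, called after "Request:" by a JSON object that holds its "api" and its "payload". drive_tool: Moves the arm, as the interface text tells. Shift numbers are shares of 0.25 m and turn numbers shares of 360 degrees, none past 1 either way. Its arguments: {"type":"object","properties":{"commands":{"type":"array","items":{"type":"array","items":{"type":"array","items":{"type":"number","minimum":-1,"maximum":1}}}},"grip":{"type":"number"}},"required":["commands"]}

```bash
mkdir -p pics; cat > h.py <<'E'
import numpy as np,cv2
from bench import robot,imaging
def snap(n,f):
    s=imaging.snapshot(n); cv2.imwrite('pics/'+f+'.png',s['pixels'][:,:,::-1]); np.savez('pics/'+f+'.npz',**s); return s
def world(s):
    z=s['z_map'];K=s['mtx'];E=s['extrinsics']
    v,u=np.mgrid[0:z.shape[0],0:z.shape[1]]
    p=np.stack([(u-K[0,2])/K[0,0]*z,-(v-K[1,2])/K[1,1]*z,-z],-1)
    w=(p-E[:3,3])@E[:3,:3]
    w[z==0]=np.nan
    return w
E
python3 - <<'E'
from h import *
for n in ['scene','top','wrist']: 
    s=snap(n,n+'0'); print(n,s['mtx'].round(1).tolist(),s['extrinsics'].round(3).tolist())
o=robot.get_obs(); print(o)
E
```

```text
scene [[382.1, 0.0, 280.6], [0.0, 382.1, 217.0], [0.0, 0.0, 1.0]] [[0.733, 0.68, -0.013, -0.428], [-0.495, 0.546, 0.676, 0.177], [0.467, -0.489, 0.737, -1.437], [0.0, 0.0, 0.0, 1.0]]
top [[421.7, 0.0, 284.2], [0.0, 421.7, 210.8], [0.0, 0.0, 1.0]] [[-0.008, -1.0, 0.002, 0.013], [0.98, -0.007, 0.2, -0.578], [-0.2, 0.004, 0.98, -1.481], [0.0, 0.0, 0.0, 1.0]]
wrist [[377.1, 0.0, 285.2], [0.0, 377.1, 208.1], [0.0, 0.0, 1.0]] [[0.253, 0.968, -0.003, -0.55], [-0.938, 0.244, -0.245, 0.025], [-0.237, 0.065, 0.969, -0.392], [0.0, 0.0, 0.0, 1.0]]
{'time': 0.15, 'joint_positions': array([ 1.21291898e+00,  8.77550979e-02,  1.37188054e+00, -1.36331235e-05,
        1.68363282e+00, -1.03061865e-01]), 'qvel': array([-0.00038925, -0.00078431, -0.00544575, -0.00142043,  0.00174944,
       -0.00082877]), 'joint_torque': array([ 1.36163111e-03, -3.40645516e+01, -3.02791607e+01,  7.19251810e-02,
        3.05400509e-02, -1.11315685e-04]), 'tool_pos': array([0.13847478, 0.53184015, 0.20460302]), 'ee_rot': array([-1.66577331,  1.56912047, -1.92059031]), 'wrist_force': array([0.53306898, 0.16509236, 0.24758631]), 'wrist_torque': array([ 0.01652401, -0.00677323, -0.03366834]), 'width': 0.0940009906494903}
```

View pics/top0.png

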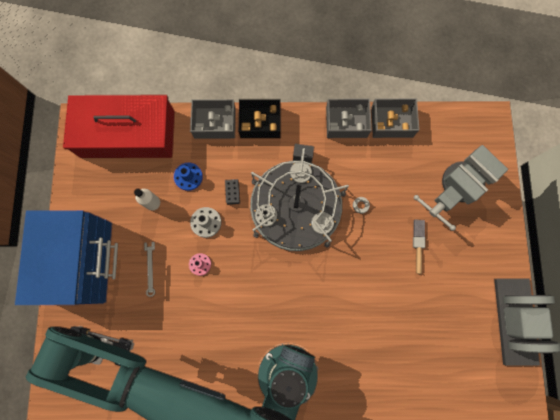

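View pics/scene0.png

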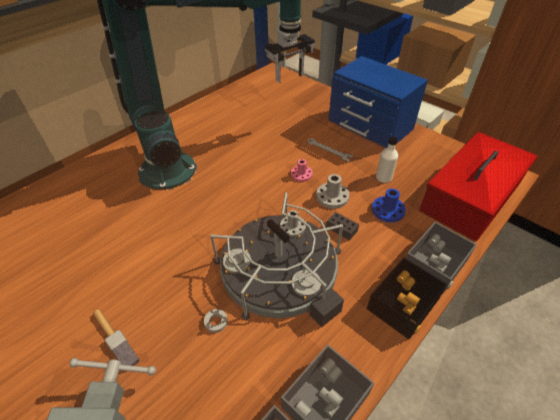

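```bash
python3 - <<'E'
from h import *
s=dict(np.load('pics/top0.npz'));w=world(s)
im=s['pixels'][:,:,::-1]
a=cv2.resize(im[140:270,230:390],None,fx=4.8,fy=4.5,interpolation=cv2.INTER_CUBIC)
cv2.imwrite('pics/c0.png',a)
W=w.copy()
def sel(zlo,zhi,b):
    m=(W[...,2]>zlo)&(W[...,2]<zhi); mm=np.zeros_like(m); mm[b[2]:b[3],b[0]:b[1]]=1
    return W[m&mm], np.argwhere(m&mm)
for nm,b,lo,hi in [('handle',(270,330,170,235),.155,.2),('flangehub',(245,285,195,235),.095,.112),('blank',(305,340,205,240),.062,.075),('rear',(285,320,155,190),.062,.075)]:
    p,ix=sel(lo,hi,b); print(nm,len(p),np.median(p,0).round(4),p.min(0).round(3),p.max(0).round(3))
    c=p[:,:2]-p[:,:2].mean(0);u,S,vt=np.linalg.svd(c,full_matrices=0);print(vt[0],S/np.sqrt(len(p)),p.mean(0))
E
```

```text
handle 112 [ 0.6069 -0.035   0.1706] [ 0.569 -0.049  0.155] [ 0.648 -0.024  0.178]
[-0.99049071  0.13757965] [0.02368346 0.00469052] [ 0.60717653 -0.03568233  0.17027781]
flangehub 60 [0.5647 0.0767 0.1058] [0.497 0.063 0.099] [0.579 0.115 0.111]
[-0.89342353  0.44921532] [0.01273941 0.00761221] [0.56368458 0.07583488 0.10578047]
blank 103 [ 0.5371 -0.1303  0.0682] [ 0.501 -0.168  0.062] [ 0.568 -0.091  0.075]
[-0.38452594  0.92311419] [0.01404338 0.01280586] [ 0.5369527  -0.12859857  0.0681248 ]
rear 124 [ 0.7353 -0.0542  0.0673] [ 0.692 -0.097  0.062] [ 0.79  -0.017  0.074]
[-0.9486751   0.31625236] [0.02933667 0.0162228 ] [ 0.74173256 -0.056334    0.06743652]
```

View pics/c0.png

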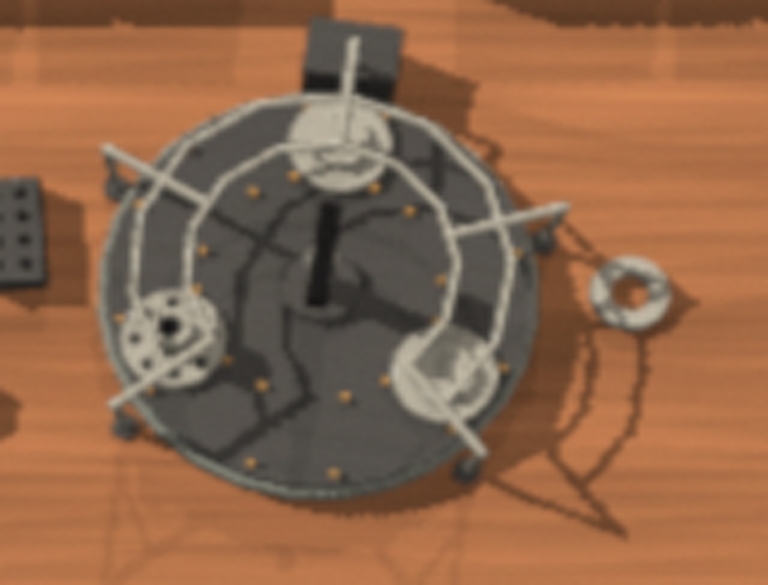

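```bash
cat >> h.py <<'E'
from scipy.spatial.transform import Rotation as Ro
def tool():
    o=robot.get_obs(); R=Ro.from_euler('xyz',o['ee_rot']).as_matrix(); return o,R
def to(target,yaw=None):
    "yaw=deg of tool y in world"
    o,R=tool(); print('t',o['time'],'pos',o['tool_pos'].round(4),'F',o['wrist_force'].round(2),'w',o['width'].round(4),'q',o['joint_positions'].round(3))
    ya=np.degrees(np.arctan2(R[1,1],R[0,1])); print('x',R[:,0].round(4),'yaw y',ya.round(2))
    d=R.T@(np.array(target)-o['tool_pos']); print('tool shift',d.round(4),'frac',(d/.25).round(4))
    if yaw is not None:
        t=-((yaw-ya+180)%360-180); print('turn deg about x',t.round(2),'frac',(t/360).round(4))
E
python3 - <<'E'
from h import *
to([0.581,-0.031,0.26],82);to([0.581,-0.031,0.26],-98)
E
```

```text
Traceback (most recent call last):
  File "h.py", line 17, in to
    o,R=tool(); print('t',o['time'],'pos',o['tool_pos'].round(4),'F',o['wrist_force'].round(2),'w',o['width'].round(4),'q',o['joint_positions'].round(3))
                                                                                                   ^^^^^^^^^^^^^^^^
AttributeError: 'float' object has no attribute 'round'
```

```bash
sed -i "s/o\['width'\].round(4)/round(o['width'],4)/" h.py
python3 - <<'E'
from h import *
to([0.581,-0.031,0.26],82);to([0.581,-0.031,0.26],-98)
E
```

```text
t 0.15 pos [0.1385 0.5318 0.2046] F [0.53 0.17 0.25] w 0.094 q [ 1.213  0.088  1.372 -0.     1.684 -0.103]
x [-6.0e-04 -1.6e-03 -1.0e+00] yaw y 75.4
tool shift [-0.0548 -0.4332  0.5701] frac [-0.2191 -1.7328  2.2804]
turn deg about x -6.6 frac -0.0183
t 0.15 pos [0.1385 0.5318 0.2046] F [0.53 0.17 0.25] w 0.094 q [ 1.213  0.088  1.372 -0.     1.684 -0.103]
x [-6.0e-04 -1.6e-03 -1.0e+00] yaw y 75.4
tool shift [-0.0548 -0.4332  0.5701] frac [-0.2191 -1.7328  2.2804]
turn deg about x 173.4 frac 0.4817
```

Request:
{"api": "drive_tool", "payload": {"commands": [[[-0.0122,-0.0963,0.1267,0],[-0.0122,-0.0963,0.1267,0],[-0.0122,-0.0963,0.1267,0],[-0.0122,-0.0963,0.1267,0],[-0.0122,-0.0963,0.1267,0],[-0.0122,-0.0963,0.1267,0],[-0.0122,-0.0963,0.1267,0],[-0.0122,-0.0963,0.1267,0],[-0.0122,-0.0963,0.1267,0],[-0.0122,-0.0963,0.1267,0],[-0.0122,-0.0963,0.1267,0],[-0.0122,-0.0963,0.1267,0],[-0.0122,-0.0963,0.1267,0],[-0.0122,-0.0963,0.1267,0],[-0.0122,-0.0963,0.1267,0],[-0.0122,-0.0963,0.1267,0],[-0.0122,-0.0963,0.1267,0],[-0.0122,-0.0963,0.1267,0],[0,0,0,0]]], "grip": 1}}

```text
time: 2.05
tool_pos: [0.5829, -0.0347, 0.2585]
ee_rot: [-2.359, 1.569, -2.619]
wrist_force: [0.1, 0.6, -0.1]
width: 0.0939
```

Request:
{"api": "drive_tool", "payload": {"commands": [[[0,0,0,0.0229],[0,0,0,0.0229],[0,0,0,0.0229],[0,0,0,0.0229],[0,0,0,0.0229],[0,0,0,0.0229],[0,0,0,0.0229],[0,0,0,0.0229],[0,0,0,0.0229],[0,0,0,0.0229],[0,0,0,0.0229],[0,0,0,0.0229],[0,0,0,0.0229],[0,0,0,0.0229],[0,0,0,0.0229],[0,0,0,0.0229],[0,0,0,0.0229],[0,0,0,0.0229],[0,0,0,0.0229],[0,0,0,0.0229]]]}}

```text
time: 4.05
tool_pos: [0.5805, -0.0299, 0.2601]
ee_rot: [-0.587, 1.57, 2.559]
wrist_force: [0.2, 0.1, -0.4]
width: 0.0938
```

Request:
{"api": "drive_tool", "payload": {"commands": [[[0,0,0,0.0229],[0,0,0,0]]]}}

```text
time: 4.25
tool_pos: [0.5806, -0.03, 0.2601]
ee_rot: [-0.447, 1.57, 2.561]
wrist_force: [0.7, -0.5, 0.2]
width: 0.094
```

```bash
python3 - <<'E'
from h import *
to([0.581,-0.031,0.26],-98)
s=snap('wrist','w1')
E
```

```text
t 4.25 pos [ 0.5806 -0.03    0.2601] F [ 0.71 -0.51  0.21] w 0.094 q [-0.149  0.155  1.189  0.     1.799  1.555]
x [-7.e-04  5.e-04 -1.e+00] yaw y -97.66
tool shift [ 0.0001  0.0009 -0.0005] frac [ 0.0005  0.0036 -0.0021]
turn deg about x 0.34 frac 0.0009
```

View pics/w1.png

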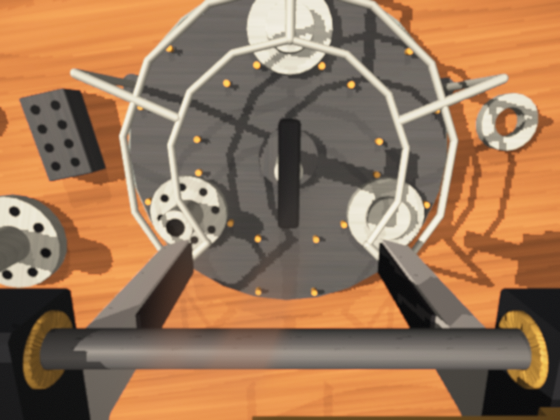

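The wrist view shows the bar vertical at (289,172), the drilled flange at (187,212) left of it, blanks at (387,213) and (290,35); the flange is the one on the table with holes (grey one off the table at left is larger).

```bash
python3 - <<'E'
from h import *
s=dict(np.load('pics/w1.npz'));w=world(s)
def rep(nm,b,lo,hi):
    sub=w[b[2]:b[3],b[0]:b[1]].reshape(-1,3); p=sub[(sub[:,2]>lo)&(sub[:,2]<hi)]
    r=cv2.minAreaRect(p[:,:2].astype(np.float32)*1000); print(nm,len(p),p.mean(0).round(4),r)
rep('handle',(270,310,110,235),.168,.176)
rep('flangehub',(150,225,170,250),.1,.11)
rep('flangeplate',(145,230,170,250),.053,.062)
rep('blankhub',(340,430,175,255),.066,.073)
rep('rear',(240,340,0,80),.066,.073)
p=w[...,:].reshape(-1,3);p=p[(p[:,2]>.043)&(p[:,2]<.048)];(c,r)=cv2.minEnclosingCircle(p[:,:2].astype(np.float32));print('plate',c,r)
to([0.581,-0.031,0.26],-98)
E
```

```text
handle 2384 [ 0.6081 -0.0354  0.1717] ((606.5225830078125, -35.33966827392578), (15.901100158691406, 78.91919708251953), 82.05592346191406)
flangehub 862 [0.5629 0.0762 0.1061] ((562.8189086914062, 76.63888549804688), (30.379240036010742, 30.27771759033203), 12.04788589477539)
flangeplate 2607 [0.57   0.0695 0.058 ] ((563.0347900390625, 76.0596923828125), (77.54203796386719, 79.51026916503906), 14.064640998840332)
blankhub 1127 [ 0.5322 -0.1295  0.0702] ((532.3391723632812, -129.35997009277344), (43.61219024658203, 42.62294387817383), 41.67513656616211)
rear 1350 [ 0.726  -0.0527  0.0701] ((724.2316284179688, -52.972496032714844), (43.43128967285156, 42.613197326660156), 82.12770080566406)
plate (0.5909651517868042, 0.03950616717338562) 0.2619478702545166
t 4.3 pos [ 0.5807 -0.0302  0.2602] F [ 0.22 -0.6   0.08] w 0.094 q [-0.15   0.155  1.188  0.     1.799  1.553]
x [-6.e-04  4.e-04 -1.e+00] yaw y -97.52
tool shift [ 0.0002  0.0008 -0.0004] frac [ 0.0007  0.0032 -0.0016]
turn deg about x 0.48 frac 0.0013
```

Request:
{"api": "drive_tool", "payload": {"commands": [[[0.076,0.006,0,0.0012],[0.076,0,0,0],[0.076,0,0,0],[0.076,0,0,0],[0.076,0,0,0],[0.076,0,0,0],[0,0,0,0]]]}}

```text
time: 5.0
tool_pos: [0.5787, -0.0316, 0.1428]
ee_rot: [-0.051, 1.564, 2.951]
wrist_force: [-0.4, -1.0, -0.1]
width: 0.0944
```

Request:
{"api": "drive_tool", "payload": {"commands": [[[0,0,0,0],[0,0,0,0],[0,0,0,0],[0,0,0,0],[0,0,0,0],[0,0,0,0],[0,0,0,0],[0,0,0,0]]], "grip": 0}}

```text
time: 5.8
tool_pos: [0.5809, -0.0323, 0.1463]
ee_rot: [-0.75, 1.571, 2.249]
wrist_force: [-0.1, 0.1, 0.5]
width: 0.0333
```

```bash
python3 - <<'E'
from h import *
to([0.5808,-0.0317,0.146],-98)
s=snap('wrist','w2')
E
```

```text
t 5.8 pos [ 0.5809 -0.0323  0.1463] F [-0.11  0.08  0.49] w 0.0333 q [-0.153  0.176  1.389  0.     1.577  1.56 ]
x [-1.e-04  1.e-04 -1.e+00] yaw y -98.15
tool shift [ 0.0003 -0.0006  0.0002] frac [ 0.0013 -0.0023  0.0008]
turn deg about x -0.15 frac -0.0004
```

View pics/w2.png

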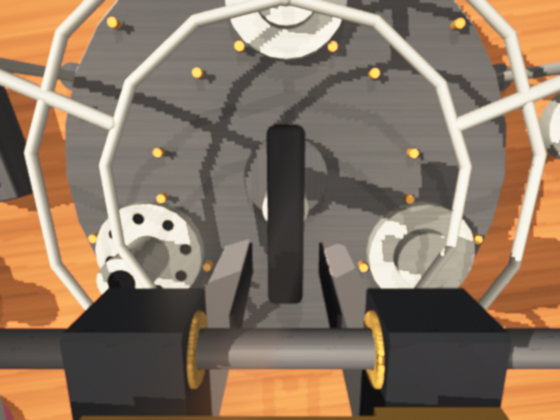

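The fingers are still closing evenly on the bar end at (286,270); wait for closure.

Request:
{"api": "drive_tool", "payload": {"commands": [[[0,0,0,0],[0,0,0,0],[0,0,0,0],[0,0,0,0],[0,0,0,0],[0,0,0,0]]], "grip": 0}}

```text
time: 6.45
tool_pos: [0.5809, -0.0322, 0.1463]
ee_rot: [-1.467, 1.571, 1.532]
wrist_force: [-0.4, -0.6, -1.0]
width: 0.0157
```

Request:
{"api": "drive_tool", "payload": {"commands": [[[0,0,0,-0.00417],[0,0.00545,0,-0.00833],[0,0.00545,0,-0.00833],[0,0.00545,0,-0.00833],[0,0.00545,0,-0.00833],[0,0.00545,0,-0.00833],[0,0.00545,0,-0.00833],[0,0.00545,0,-0.00833],[0,0.00545,0,-0.00833],[0,0.00545,0,-0.00833],[0,0,0,0]]]}}

```text
time: 7.55
tool_pos: [0.5825, -0.0456, 0.1463]
ee_rot: [1.682, 1.568, -1.104]
wrist_force: [0.9, -2.7, -1.7]
width: 0.016
```

```bash
python3 - <<'E'
from h import *
a=np.radians(172+27);to([0.6065+.0262*np.cos(a),-0.0353+.0262*np.sin(a),0.146],-98+28.5)
E
```

```text
t 7.55 pos [ 0.5825 -0.0456  0.1463] F [ 0.91 -2.68 -1.67] w 0.016 q [-0.174  0.181  1.383 -0.002  1.576  1.041]
x [ 0.001  -0.0021 -1.    ] yaw y -69.61
tool shift [ 0.0003 -0.0019  0.0001] frac [ 0.0013 -0.0077  0.0006]
turn deg about x -0.11 frac -0.0003
```

Request:
{"api": "drive_tool", "payload": {"commands": [[[0,0.00525,0,-0.00833],[0,0.00525,0,-0.00833],[0,0.00525,0,-0.00833],[0,0.00525,0,-0.00833],[0,0.00525,0,-0.00833],[0,0.00525,0,-0.00833],[0,0.00525,0,-0.00833],[0,0.00525,0,-0.00833],[0,0.00525,0,-0.00833],[0,0.00525,0,-0.00833],[0,0.00525,0,-0.00417],[0,0,0,0],[0,0,0,0]]]}}

```text
time: 8.85
tool_pos: [0.5905, -0.0563, 0.1463]
ee_rot: [1.315, 1.57, -0.923]
wrist_force: [1.8, -3.3, -1.7]
width: 0.0158
```

```bash
python3 - <<'E'
from h import *
a=np.radians(232);to([0.6065+.0262*np.cos(a),-0.0353+.0262*np.sin(a),0.146],-38)
s=snap('wrist','w3')
E
```

```text
t 8.85 pos [ 0.5905 -0.0563  0.1463] F [ 1.79 -3.3  -1.65] w 0.0158 q [-0.19   0.201  1.36  -0.     1.58   0.477]
x [ 4.e-04 -5.e-04 -1.e+00] yaw y -38.27
tool shift [ 0.0003 -0.0003 -0.0002] frac [ 0.0014 -0.0013 -0.001 ]
turn deg about x -0.27 frac -0.0007
```

View pics/w3.png

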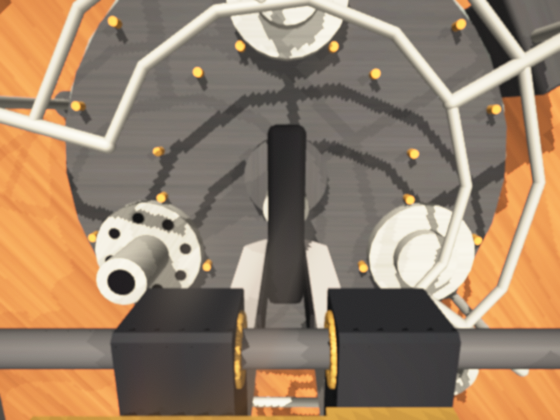

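The flange (150,245) is in the gap between the guard ends; release and rise.

Request:
{"api": "drive_tool", "payload": {"commands": [[[0,0,0,0],[0,0,0,0],[0,0,0,0],[0,0,0,0],[0,0,0,0],[0,0,0,0],[0,0,0,0],[0,0,0,0]]], "grip": 1}}

```text
time: 9.7
tool_pos: [0.5903, -0.056, 0.1464]
ee_rot: [-2.588, 1.571, 1.458]
wrist_force: [0.2, 0.5, -0.3]
width: 0.0763
```

Request:
{"api": "drive_tool", "payload": {"commands": [[[-0.08,0,0,0],[-0.08,0,0,0],[-0.08,0,0,0],[-0.08,0,0,0],[-0.08,0,0,0],[-0.08,0,0,0],[0,0,0,0],[0,0,0,0]]]}}

```text
time: 10.5
tool_pos: [0.5904, -0.056, 0.2662]
ee_rot: [2.174, 1.57, -0.063]
wrist_force: [0.3, 0.0, -0.7]
width: 0.094
```

```bash
python3 - <<'E'
from h import *
s=snap('wrist','w4');w=world(s)
m=(w[...,2]>.168)&(w[...,2]<.176);m[260:]=0
p=w[m];print('handle',len(p),p.mean(0),cv2.minAreaRect(p[:,:2].astype(np.float32)*1000))
m=(w[...,2]>.102)&(w[...,2]<.109)&(np.hypot(w[...,0]-.488,w[...,1]+.018)<.05)
p=w[m];print('hub',len(p),p.mean(0),cv2.minAreaRect(p[:,:2].astype(np.float32)*1000))
to([0.488,-0.018,0.26],-98)
E
```

```text
handle 2257 [ 0.60789288 -0.03414886  0.17180683] ((606.8388671875, -35.75857925415039), (79.69996643066406, 15.469285011291504), 51.43581008911133)
hub 876 [ 0.48922149 -0.01765299  0.10625283] ((488.7115173339844, -17.657543182373047), (30.545654296875, 31.55710792541504), 59.343963623046875)
t 10.55 pos [ 0.59   -0.0559  0.2652] F [-1.02 -0.94 -0.33] w 0.094 q [-0.19   0.182  1.148  0.     1.814  0.476]
x [-1.5e-03  4.0e-04 -1.0e+00] yaw y -38.18
tool shift [ 0.0053 -0.1036  0.0332] frac [ 0.0214 -0.4145  0.1328]
turn deg about x 59.82 frac 0.1662
```

View pics/w4.png

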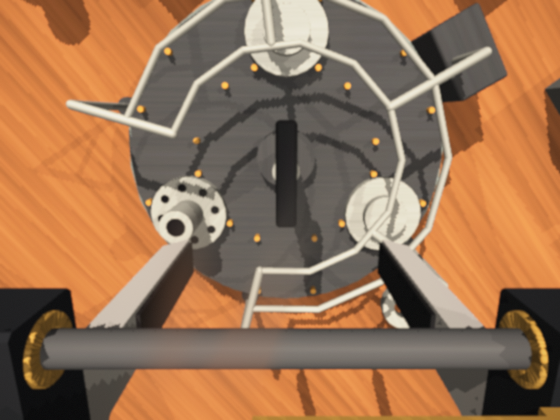

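Request:
{"api": "drive_tool", "payload": {"commands": [[[0,-0.083,0.0266,0],[0,-0.083,0.0266,0],[0,-0.083,0.0266,0],[0,-0.083,0.0266,0],[0,-0.083,0.0266,0],[0,0,0,0.0208],[0,0,0,0.0208],[0,0,0,0.0208],[0,0,0,0.0208],[0,0,0,0.0208],[0,0,0,0.0208],[0,0,0,0.0208],[0,0,0,0.0206],[0,0,0,0],[0,0,0,0]]]}}

```text
time: 12.05
tool_pos: [0.4877, -0.0179, 0.2651]
ee_rot: [-0.066, 1.569, 2.939]
wrist_force: [-0.3, -0.0, 0.7]
width: 0.0938
```

```bash
python3 - <<'E'
from h import *
to([0.4887,-0.0177,0.068],-98)
s=snap('wrist','w5');w=world(s)
for lo,hi in((.102,.109),(.054,.060)):
    m=(w[...,2]>lo)&(w[...,2]<hi)&(np.hypot(w[...,0]-.488,w[...,1]+.018)<.05)
    p=w[m];print('hub',len(p),p.mean(0) if len(p) else '',cv2.minAreaRect(p[:,:2].astype(np.float32)*1000))
E
```

```text
t 12.05 pos [ 0.4877 -0.0179  0.2651] F [-0.31 -0.03  0.71] w 0.0938 q [-0.153 -0.054  1.397  0.     1.801  1.555]
x [-2.2e-03  5.0e-04 -1.0e+00] yaw y -97.85
tool shift [ 0.1971 -0.0003 -0.0014] frac [ 0.7883 -0.0014 -0.0055]
turn deg about x 0.15 frac 0.0004
hub 934 [ 0.48820336 -0.01804255  0.10625525] ((487.984375, -17.943809509277344), (31.34629249572754, 31.47389793395996), 37.94151306152344)
hub 3379 [ 0.49094175 -0.01833438  0.05812174] ((487.9305419921875, -18.082263946533203), (79.21763610839844, 78.55657196044922), 83.72644805908203)
```

View pics/w5.png

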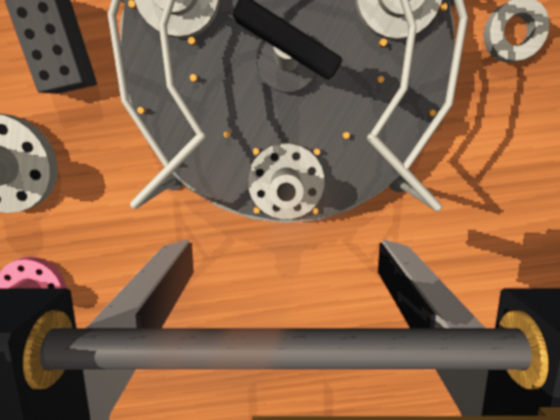

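Request:
{"api": "drive_tool", "payload": {"commands": [[[0.079,0,0,0],[0.079,0,0,0],[0.079,0,0,0],[0.079,0,0,0],[0.079,0,0,0],[0.079,0,0,0],[0.079,0,0,0],[0.079,0,0,0],[0.079,0,0,0],[0.079,0,0,0],[0,0,0,0],[0,0,0,0]]]}}

```text
time: 13.3
tool_pos: [0.488, -0.018, 0.0688]
ee_rot: [-0.143, 1.57, 2.859]
wrist_force: [1.2, 0.2, -0.3]
width: 0.0939
```

```bash
python3 - <<'E'
from h import *
to([0.488,-0.018,0.068],-98)
E
```

```text
t 13.3 pos [ 0.488  -0.018   0.0688] F [ 1.23  0.21 -0.29] w 0.0939 q [-0.153  0.02   1.717  0.     1.405  1.557]
x [-8.e-04  2.e-04 -1.e+00] yaw y -97.96
tool shift [ 0.0008  0.     -0.    ] frac [ 0.0031  0.0001 -0.0001]
turn deg about x 0.04 frac 0.0001
```

Request:
{"api": "drive_tool", "payload": {"commands": [[[0,0,0,0],[0,0,0,0],[0,0,0,0],[0,0,0,0],[0,0,0,0],[0,0,0,0],[0,0,0,0],[0,0,0,0],[0,0,0,0],[0,0,0,0],[0,0,0,0],[0,0,0,0]]], "grip": 0}}

```text
time: 14.5
tool_pos: [0.4882, -0.0181, 0.0688]
ee_rot: [1.036, 1.571, -2.245]
wrist_force: [0.3, -1.4, -0.6]
width: 0.0317
```

Request:
{"api": "drive_tool", "payload": {"commands": [[[-0.01,0,0,0],[-0.01,0,0,0],[-0.01,0,0,0],[-0.01,0,0,0],[0,0,0,0]]]}}

```text
time: 15.0
tool_pos: [0.4884, -0.018, 0.0791]
ee_rot: [-2.725, 1.57, 0.277]
wrist_force: [0.6, -0.4, -6.3]
width: 0.0316
```

```bash
python3 - <<'E'
from h import *
to([0.488,-0.018,0.17],-98)
s=snap('wrist','w6')
E
```

```text
t 15.0 pos [ 0.4884 -0.018   0.0791] F [ 0.62 -0.36 -6.35] w 0.0316 q [-0.153  0.012  1.704  0.     1.425  1.557]
x [ 4.e-04  1.e-04 -1.e+00] yaw y -98.0
tool shift [-0.0909  0.      0.0003] frac [-3.636e-01  2.000e-04  1.300e-03]
turn deg about x -0.0 frac -0.0
```

View pics/w6.png

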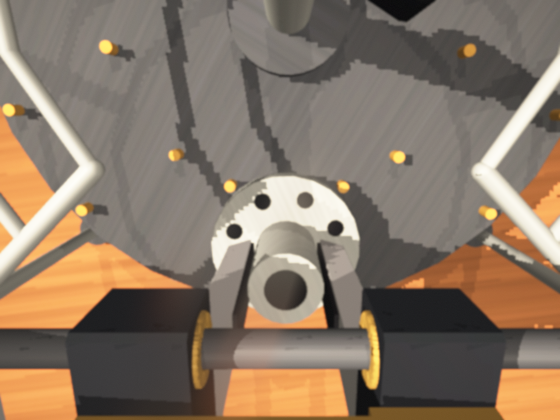

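Request:
{"api": "drive_tool", "payload": {"commands": [[[-0.02,0,0,0],[-0.036,0,0,0],[-0.036,0,0,0],[-0.036,0,0,0],[-0.036,0,0,0],[-0.036,0,0,0],[-0.036,0,0,0],[-0.036,0,0,0],[-0.036,0,0,0],[-0.036,0,0,0],[-0.036,0,0,0],[-0.036,0,0,0],[-0.02,0,0,0],[0,0,0,0],[0,0,0,0],[0,0,0,0],[0,0,0,0],[0,0,0,0]]]}}

```text
time: 16.85
tool_pos: [0.488, -0.018, 0.1874]
ee_rot: [-0.108, 1.57, 2.894]
wrist_force: [-0.1, -0.0, -7.1]
width: 0.0316
```

Request:
{"api": "drive_tool", "payload": {"commands": [[[0,0,0,0],[0,0,0,0],[0,0,0,0],[0,0,0,0],[0,0,0,0],[0,0,0,0],[0,0,0,0],[0,0,0,0]]]}}

```text
time: 17.65
tool_pos: [0.4882, -0.018, 0.1879]
ee_rot: [-2.433, 1.571, 0.569]
wrist_force: [-0.9, 0.0, -6.2]
width: 0.0319
```

```bash
python3 - <<'E'
from h import *
to([0.488,-0.018,0.17],-98)
s=snap('wrist','w7');w=world(s)
m=(w[...,2]>.125)&(w[...,2]<.19)&(np.hypot(w[...,0]-.488,w[...,1]+.018)<.042); m[300:]=0; m[:,:200]=0;m[:,360:]=0
p=w[m];zm=np.median(p[:,2][p[:,2]<.182]);q=p[abs(p[:,2]-zm)<.006];A=np.c_[q[:,:2]-q[:,:2].mean(0),np.ones(len(q))];print(len(q),np.linalg.lstsq(A,q[:,2],rcond=None)[0])
s2=snap('scene','s7');snap('top','t7')
m=(w[...,2]>.168)&(w[...,2]<.175)&(np.hypot(w[...,0]-.6065,w[...,1]+.0355)<.045);p=w[m];print(len(p),cv2.minAreaRect(p[:,:2].astype(np.float32)*1000) if len(p) else '')
E
```

```text
t 17.65 pos [ 0.4882 -0.018   0.1879] F [-0.91  0.01 -6.2 ] w 0.0319 q [-0.153 -0.046  1.541  0.     1.646  1.558]
x [ 1.e-04  1.e-04 -1.e+00] yaw y -98.01
tool shift [0.0179 0.     0.0002] frac [0.0716 0.0001 0.0008]
turn deg about x -0.01 frac -0.0
7555 [-0.01371298  0.00077546  0.17717997]
3497 ((600.575927734375, -42.55057907104492), (60.893028259277344, 16.401138305664062), 51.74940872192383)
```

View pics/w7.png

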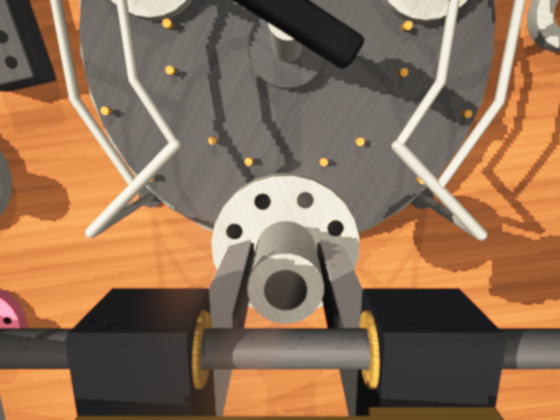

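View pics/s7.png

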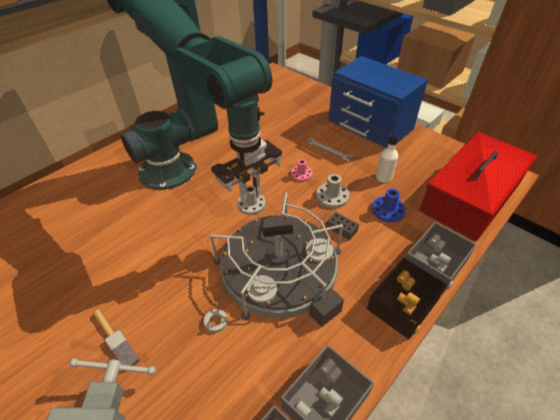

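The wrist view shows the flange level in the fingers, plate at (285,230), with its top at z = 0.177 m, so the underside is at 0.165 m. The scene view shows it at (251,200), both blanks seated and the bystanders undisturbed.

```bash
python3 -c "
from bench import robot
print(robot.close_job())"
```

```text
the job is handed in; nothing more can be done
None
```

I gripped the handle bar 26 mm off the axis and turned the table one click anticlockwise, then released it. After that I gripped the flange by its hub and lifted it straight up out of the gap. I handed the job in at about 17.8 s, and no verdict was reported.

Last checks before handing in:
- **Flange:** underside about 165 mm above the bench, tilt about 0.014 rad. Wrist load was steady at about 6.2 N, and the fingers were 32 mm apart on the hub.
- **Table:** the bar had turned about 59.4–59.7 degrees (1.036–1.042 rad), so it is in its detent. This is measured from the images, to within about 0.01–0.02 rad.
- **Blanks and bystanders:** they look undisturbed in the final pictures. I checked this by eye and did not measure their positions again.

No check failed or disagreed.

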